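# Reset the grind dial on a donated coffee grinder

## Task

On the sale table, turn the grind dial on top of the coffee grinder clockwise until it reaches its stop, then turn it back three clicks and let go of it. Leave the hotplate's dial switched off.

Things in the scene. Friction and masses are not known exactly. Their poses are not given: they have to be found in the camera images.
- grind_dial (a joint): the grinder's dial: rad turned anticlockwise (from above) from the stop; 0 at the stop, where clockwise turning ends. A click every 0.419 rad (24 degrees), up to 5 clicks; it starts 1 to 3 clicks from the stop. Let go, it springs into the nearest click; passing a click takes about 0.4 N m. Low dark ribs on the steel collar mark the clicks, a broader dark block the stop
- grind_dial_grip (a point): point to grip the grind dial (black disc 60 mm across with an upright black bar 50 mm long, 16 mm wide, 40 mm high above the disc): on its axis, 24 mm above the disc, 16 mm below the bar's top, about 167 mm above the table. It turns with the dial: x along the bar to its pointer end (bright line), y across its width, z up
- grinder: coffee grinder, fixed: black housing 250 x 130 mm, 130 mm high. Origin under its centre, on the table; x along its length, z up. The dial is on top on the axis line x = -70, y = 0 mm; a squat round bean hopper full of brown beans, 110 mm across, stands at x = 68 mm and rises 54 mm above the top
- hotplate_dial (a joint): control dial of the electric hotplate (fixed white box 280 x 220 mm, 63 mm high, with a round dark iron plate): black disc 44 mm across with a bar grip 40 mm long, 13 mm wide, top 94 mm above the table. Value: rad turned clockwise from off; starts at 0 (off) and is to stay off

How it is judged (in metres and radians):
On the way, in this order (a step that is already met when the one before it is completed fails the run):
1. the grind dial is turned clockwise to its stop (value of joint grind_dial below 0.12 rad), for 0.1 s.
2. the grind dial is turned back to the third click (value of joint grind_dial between 1.06 and 1.455 rad), for 0.2 s.
At the end, for the whole second after the job is handed in: the grind dial rests on the third click from its stop (1.257 rad, within 0.197 rad or 11 degrees), let go, and the hotplate's dial is still off (turned less than 0.2 rad) (all of step 2 and velocity of joint grind_dial between -0.1 and 0.1 rad/s and value of joint hotplate_dial below 0.2 rad); the robot touches nothing.
It fails at once if the hotplate's dial is turned (value of joint hotplate_dial above 0.2 rad).
It also fails if it takes over 35 s, if anything falls off the work surface, if the arm or the gripper's body presses on something with over 40 N, if the wrist force passes 120 N, or if a joint passes its speed limit or range.

## Robot

A 6-joint arm with a two-finger parallel gripper is mounted at the origin on the work surface. World frame = base frame: x ahead of the robot, y to its left, z up, the work surface at z = 0. Lengths are in mm, angles in degrees, forces in N, time in s.
With the tool pointing down it reaches from about 250 to 725 mm from the base axis. Payload 9.7 kg.
Tool frame: the origin (TCP) lies where the fingers leave the gripper's body, on its centre line; the fingertips stand 73 mm ahead of it and the grasp point (between the pads) lies 54 mm ahead of it (arm.finger_overhang is the distance from the TCP to the fingertips, in mm); z points along the fingers, y is the line along which they close (so a half turn about z gives the same grasp; the last joint's range is limited). The gripper opens to 85 mm and grips with 20 to 120 N. Pads are 22 mm wide; open, the fingers measure 114 mm over their backs; the gripper's body (76 mm by 85 mm) begins 54 mm behind the grasp point. The pads swing forward as they close: fully open they stand 13 mm farther back than shut.
Start: joints at [73.969, 4.979, 10.078, 95.1, 0, 90], TCP at [151.887, 528.609, 303.884] pointing down, gripper open.
Joint ranges: [-179.16, 179.16], [-48.56, 103.87], [-65.8, 70.77], [-126.05, 130.52], [-82.76, 87.17], [-180, 180]. Speed limits (degrees/s): [127.2, 127.2, 147.25, 180, 180, 180].

## Interface

Orientations are given as [roll, pitch, yaw] about the fixed x, y, z axes, in that order (R = Rz(yaw) Ry(pitch) Rx(roll)).
In Python, from station import arm, optics gives the robot as it stands.
- The arm moves only by the tool apply_moves, never from a script. Its argument "moves" is a list that holds one entry, the list of rows, each a list of 7 numbers: the shift along the tool's x, y, z in cm, then the turn, a rotation vector about the tool's x, y, z in rad, then the closure in counts, from 0 (fully open) to 255 (shut). In form: [[[tx, ty, tz, wx, wy, wz, fingers], ...]]. A call has exactly 8 rows; each row is the pose to reach, as a shift and turn from the pose commanded when the call began, along the tool's axes at that moment; what a row does not reach only later rows make up. A row lasts 1/8 s, in which the tool goes at most 62.5 mm and 10.7 degrees, less where a joint would pass 70% of its speed; a pose out of reach is approached as far as the arm can. A call with a gripper value outside its range is refused whole. The fingers move at their own pace and stop on an object; "grip_force" is the grip in N (left out, the last holds). Time passes only in rows, so rows that repeat a pose let the fingers close, or fill a call up. It gives the time, the measured TCP pose, the force, the opening and the grip force at its end, in the units of the state.
- arm.read_state(): the state, without advancing time (a new reading comes with each control period).
- optics.grab_frame(name): name is "side" or "top" or "wrist"; returns the picture (384x512x3 uint8, red, green, blue); there is no depth.
- optics.camera_params(name): a dict with "fx", "fy", "cx", "cy" (pixels), "dist_coeffs" ([k1, k2, p1, p2, k3] as OpenCV has them; the pictures are not rectified), "R" (3x3) and "t" (3): a world point X has camera coordinates R X + t; the wrist camera has in their place "T_tool_cam" (4x4, takes a point from camera to tool coordinates, whose origin is the TCP and whose axes are the flange's). Camera axes: x right, y down, z forward; pixel columns grow to the right and rows downward; lengths in mm; the calibration is good to about 2 mm. A picture is of the moment at which its call begins: read the wrist's pose just before it. camera_params takes no time and is no camera call.
- arm.job_done(): hands the job in; it is judged then, once.
The state is a dict: "time": time; "q": joint angles; "joint_vel": joint speeds; "joint_torque": joint torques, N m; "position": TCP position; "tool_rot": TCP orientation; "contact_force": force on the tool from outside, world axes, zero at the start; "ft_torque": the same for the moment, N m; "gripper_width": opening from 0.0 (shut) to 1.0 (fully open); "finger_force": force on a finger pad.
Only numpy, scipy, OpenCV 4.12 (cv2) and the standard library are available. Lean on these libraries where they do the work, as an engineer would, in place of code of your own. Each camera call takes 0.05 s, during which the arm holds its last target. There are 200 camera calls.

## Working session

There is one attempt and no reset: what is moved stays moved. The work goes in short steps, Python scripts to look and compute and a tool call to move; the robot and the scene stay as the last step left them, time stands still between calls to the robot, and variables do not carry over. Pictures are saved under pics/ and viewed, at most 10 in all, crops included, and the job is handed in when it is done.

Besides the shell and the picture viewer there is one more tool, called as name(argument=value, ...), one argument or row to a line, values as JSON. apply_moves: Moves the arm, as the interface text tells. Its arguments: {"type":"object","properties":{"moves":{"type":"array"},"grip_force":{"type":"number"}},"required":["moves"]}

```bash
ls; mkdir -p pics
python3 - <<'E'
from station import arm, optics
import cv2,numpy as np
s=arm.read_state();print(s)
for n in("side","top"):
    p=optics.camera_params(n);print(n,p)
    cv2.imwrite(f"pics/{n}0.png",optics.grab_frame(n)[:,:,::-1])
print(optics.camera_params("wrist"))
E
```

```text
pics
{'time': 0.0, 'q': array([ 7.39693946e+01,  5.00930214e+00,  1.00339741e+01,  9.51000366e+01,
       -5.64764839e-04,  8.99980599e+01]), 'joint_vel': array([-0.0174582 , -0.00147943, -0.00669795,  0.03308277,  0.01907165,
       -0.06839856]), 'joint_torque': array([-7.84336316e-04, -5.20379233e+01,  4.64814019e+01,  1.56145217e-02,
       -4.10439554e-05,  1.09933033e-06]), 'position': array([151.84555731, 528.47521171, 303.19596541]), 'tool_rot': array([-1.79924635e+02,  5.62212416e-04,  1.63971335e+02]), 'contact_force': array([0.10691721, 0.42941285, 0.48281765]), 'ft_torque': array([0.0008426 , 0.01367176, 0.01731158]), 'finger_force': 0.0, 'gripper_width': 0.9985569119162486}
side {'fx': 396.0480440633879, 'fy': 396.0480440633879, 'cx': 249.0109238814092, 'cy': 192.5582575507379, 'dist_coeffs': array([0.01541579, 0.        , 0.        , 0.        , 0.        ]), 'R': array([[-0.97492083, -0.22157441,  0.02083644],
       [-0.16711589,  0.66702884, -0.72604739],
       [ 0.14697501, -0.71132082, -0.68732891]]), 't': array([516.93493466, 183.81057163, 856.1098521 ])}
top {'f
[... 242 characters left out ...]

       [-0.99804648, -0.01380686, -0.06093113],
       [ 0.06096878, -0.00232242, -0.99813697]]), 't': array([ -30.6118419 ,  514.50060936, 1055.41985565])}
{'fx': 303.5214176721335, 'fy': 303.5214176721335, 'cx': 255.11265088623728, 'cy': 186.77417431670645, 'dist_coeffs': array([0.01092382, 0.        , 0.        , 0.        , 0.        ]), 'T_tool_cam': array([[-3.76317574e-04, -9.64621530e-01, -2.63638316e-01,
         6.64116585e+01],
       [ 9.99999600e-01, -5.76796644e-04,  6.83030603e-04,
         3.67755351e-01],
       [-8.10931721e-04, -2.63637953e-01,  9.64621362e-01,
        -6.95113055e+01],
       [ 0.00000000e+00,  0.00000000e+00,  0.00000000e+00,
         1.00000000e+00]])}
```

View pics/side0.png

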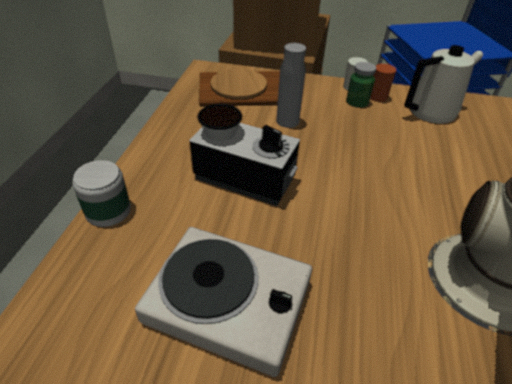

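View pics/top0.png

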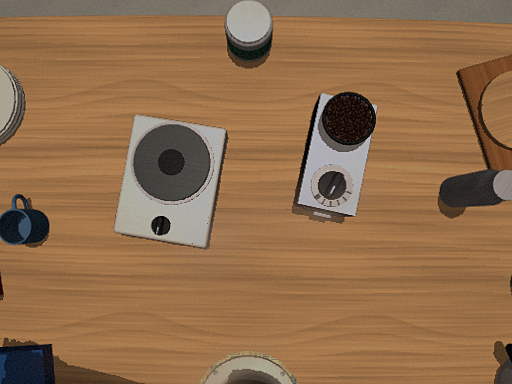

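The side view shows the grinder dial near (270,140) and the hotplate dial near (281,300). The top view shows the grinder dial at (332,186), hopper at (349,118), and hotplate dial at (161,226). Next I triangulate the dial and hopper, and enlarge the dial.

```bash
cat > h.py <<'E'
import cv2,numpy as np
from station import arm,optics
from scipy.spatial.transform import Rotation as Ro
def cam(n,s=None):
    p=optics.camera_params(n);K=np.array([[p['fx'],0,p['cx']],[0,p['fy'],p['cy']],[0,0,1]])
    if n=="wrist":
        T=p['T_tool_cam'];Rt=Ro.from_euler('xyz',s['tool_rot'],degrees=True).as_matrix()
        Rc=Rt@T[:3,:3];c=Rt@T[:3,3]+s['position'];R=Rc.T;t=-R@c
    else:R,t=p['R'],p['t']
    return K,p['dist_coeffs'],R,t
def ray(C,uv):
    K,d,R,t=C
    q=cv2.undistortPoints(np.array([[uv]],float),K,d)[0,0]
    v=R.T@np.r_[q,1];return -R.T@t,v/np.linalg.norm(v)
def plane(C,uv,z):
    c,v=ray(C,uv);return c+v*(z-c[2])/v[2]
def tri(a,b):
    (c1,v1),(c2,v2)=a,b
    A=np.c_[v1,-v2];k=np.linalg.lstsq(A,c2-c1,rcond=None)[0]
    p,q=c1+k[0]*v1,c2+k[1]*v2;return (p+q)/2,np.linalg.norm(p-q)
E
python3 - <<'E'
from h import *
T,S=cam("top"),cam("side")
print("dial",tri(ray(T,(332,186)),ray(S,(270,135))))
print("hopper",tri(ray(T,(349,118)),ray(S,(220,118))))
print("dial z167",plane(T,(332,186),167),"hop z184",plane(T,(349,118),184))
for uv in((298,208),(355,215),(320,94),(377,105)):print(plane(T,uv,130))
a=cv2.imread("pics/top0.png")[155:220,295:370];b=cv2.imread("pics/side0.png")[115:175,235:310]
f=lambda x:cv2.resize(x,(400,400),interpolation=cv2.INTER_CUBIC)
cv2.imwrite("pics/crop.png",np.hstack([f(a),f(b)]))
E
```

```text
dial (array([ 518.11991099, -170.27230151,  164.99577245]), np.float64(6.40570635055986))
hopper (array([ 655.42928702, -205.31897931,  168.60777554]), np.float64(2.270929340177596))
dial z167 [ 514.78556517 -170.26218888  167.        ] hop z184 [ 653.09821905 -202.07461939  184.        ]
[ 469.52941406 -103.97019302  130.        ]
[ 456.17710277 -225.79784045  130.        ]
[ 717.02855918 -149.91058825  130.        ]
[ 695.22452782 -274.31951827  130.        ]
```

View pics/crop.png

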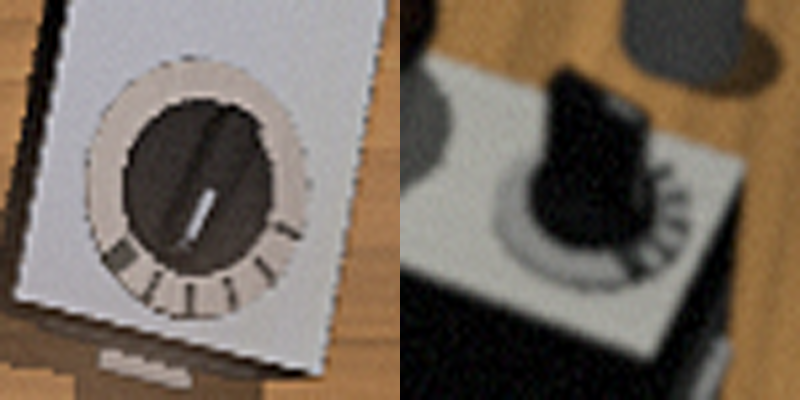

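The crop shows the pointer line running from (208,195) to (187,242), lined up with the first thin rib at (150,290), anticlockwise of the broad stop block at (120,255). So the dial is probably at click 1, with the pointer at about 153° in the world. Next I fly over it.

apply_moves(
  moves=[
    [[-3.4,-3.6,0,0,0,0,0],[-6.8,-7.1,0,0,0,0,0],[-10.1,-10.7,0,0,0,0,0],[-13.5,-14.3,0,0,0,0.02,0],[-16.9,-17.8,0,0,0,0.04,0],[-20.3,-21.4,0,0,0,0.06,0],[-23.7,-25,0,0,0,0.08,0],[-27,-28.5,0,0,0,0.1,0]],
  ],
  grip_force=60,
)

```text
time: 1.1
position: [333.0, 178.6, 303.7]
tool_rot: [180.0, 0.0, 158.2]
contact_force: [0.8, 0.9, -0.3]
gripper_width: 1.003
finger_force: 0.0
```

apply_moves(
  moves=[
    [[-4,-3.5,0,0,0,0.02,0],[-8,-7,0,0,0,0.04,0],[-12.2,-10.4,0,0,0,0.06,0],[-16.5,-14,0,0,0,0.09,0],[-21,-18,0,0,0,0.09,0],[-25.5,-22,0,0,0,0.09,0],[-28.5,-24.5,0,0,0,0.09,0],[-29.85,-25.6,0,0,0,0.09,0]],
  ],
)

```text
time: 2.1
position: [515.4, -170.0, 302.9]
tool_rot: [-180.0, -0.1, 153.0]
contact_force: [-0.2, 0.9, -0.8]
gripper_width: 1.001
finger_force: 0.0
```

Run:
```python
from h import *
import pickle
s=arm.read_state();im=optics.grab_frame("wrist");print(s['position'],s['tool_rot'],s['time'])
pickle.dump(s,open("w1.pkl","wb"))
cv2.imwrite("pics/w1.png",im[:,:,::-1])
```

```text
[ 515.40667333 -170.01978404  302.88560818] [-1.79983792e+02 -9.32251515e-02  1.52970462e+02] 2.1
```

View pics/w1.png

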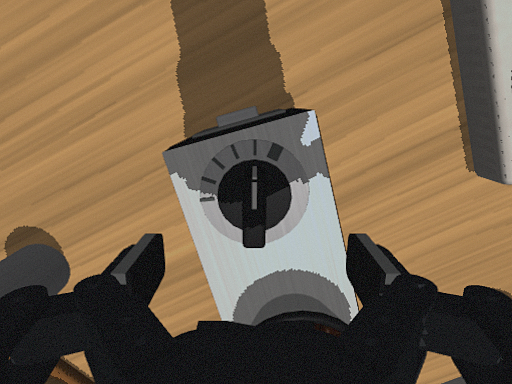

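The wrist view shows the bar upright at column 254 and centred between the fingers, with rows 180–247 as its top. The disc centre is near (254,195). The pointer sits on the first rib at (255,147), next to the stop block at (275,152). I check the height and centre from two views.

Run:
```python
from h import *
import pickle
s=pickle.load(open("w1.pkl","rb"));W=cam("wrist",s);T=cam("top");S=cam("side")
im=cv2.imread("pics/w1.png");g=im.max(2)
print(g[160:256,262][::3],g[160:256,254][::3]);print("row230 cols",g[230,236:274]); print("row 215",g[243,236:274])
for uv in((254,180),(254,247)):print("bar top end",plane(W,uv,183))
print("disc",plane(W,(254,195),143))
# bar end away from pointer: top crop (225,108) / pointer end (187,245)
a=(295+(228-0)/400*75,155+108/400*65);b=(295+187/400*75,155+245/400*65)
print(tri(ray(T,a),ray(W,(254,247))),tri(ray(T,b),ray(W,(254,180))))
print(tri(ray(S,(235+585/400*1*75-400/400*75,115+82/400*60)),ray(W,(254,247))))
```

```text
[ 58  17  32  22  14  22  18  17  17  28  24  19  18  18  28  22  22   6
  18  23  15  18  28  36  33  33  30  33  28  65 199 197] [  9  22  69  75  71  71 117   4 105 106 105 105 107 101 107 106  95  16
  24  29  31  31  19  43  37  36  36  38  39   7 200 197]
row230 cols [164 168 167 170 171 152  96  21  30  23  31  38  35  45  38  43  39  39
  41  44  38  38  37  38  33  40  33  30  19  79 140 162 164 171 168 162
 163 170]
row 215 [191 196 199 201 199 185 117   0  17  29  33  41  35  36  32  37  35  40
  29  37  36  35  26  39  35  39  29  31   2 134 206 191 191 193 201 197
 199 194]
bar top end [ 497.97827297 -161.37064921  183.        ]
bar top end [ 539.96159556 -182.85986252  183.        ]
disc [ 517.59449228 -171.54256263  143.        ]
(array([ 541.01439917, -181.454713  ,  180.96765093]), np.float64(3.698145188028061)) (array([ 494.76508674, -160.42352138,  198.82232049]), np.float64(1.8032129549858167))
(array([ 531.55693991, -180.8169368 ,  183.29124865]), np.float64(15.35270263831119))
```

Bar centre is (518,−172) and its top is at about 181–183 mm, which agrees with the sizes given. Descending 81 mm.

apply_moves(
  moves=[
    [[-0.3,0,2,0,0,0,0],[-0.3,0,4,0,0,0,0],[-0.3,0,6,0,0,0,0],[-0.3,0,7.5,0,0,0,0],[-0.3,0,8.1,0,0,0,0],[-0.3,0,8.1,0,0,0,120],[-0.3,0,8.1,0,0,0,180],[-0.3,0,8.1,0,0,0,255]],
  ],
)

```text
time: 3.15
position: [517.9, -169.8, 223.5]
tool_rot: [180.0, 0.1, 153.1]
contact_force: [0.4, -0.3, -0.6]
gripper_width: 0.379
finger_force: 0.0
```

apply_moves(
  moves=[
    [[0,0,0,0,0,0,255],[0,0,0,0,0,0,255],[0,0,0,0,0,0,255],[0,0,0,0,0,0,255],[0,0,0,0,0,0,255],[0,0,0,0,0,0,255],[0,0,0,0,0,0,255],[0,0,0,0,0,0,255]],
  ],
)

```text
time: 4.15
position: [517.1, -171.2, 223.7]
tool_rot: [-179.8, 0.1, 153.0]
contact_force: [-6.0, -9.3, 4.6]
gripper_width: 0.179
finger_force: 59.1
```

Run:
```python
from h import *
s=arm.read_state();print(s)
cv2.imwrite("pics/w2.png",optics.grab_frame("wrist")[:,:,::-1])
```

```text
{'time': 4.15, 'q': array([-18.23732998,   3.33106771,  -0.5360395 ,  86.10091152,
        -0.20088072,   8.77919019]), 'joint_vel': array([-0.02654536,  0.0372935 , -0.05262104, -0.08603361, -0.03529135,
        0.01759171]), 'joint_torque': array([  5.78727096, -48.1332922 ,  45.73734641,  -1.10151004,
         2.66527399,  -0.08601905]), 'position': array([ 517.07026173, -171.16150047,  223.72020985]), 'tool_rot': array([-1.79806354e+02,  6.22663197e-02,  1.52983529e+02]), 'contact_force': array([-6.04553757, -9.29930473,  4.57187179]), 'ft_torque': array([-1.6898691 ,  1.09133872, -0.10153504]), 'finger_force': 59.145492911338806, 'gripper_width': 0.17870065942318614}
```

View pics/w2.png

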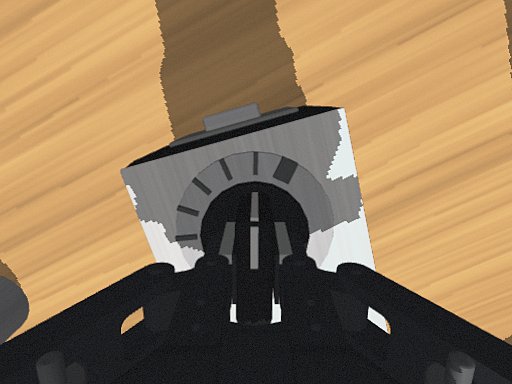

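The bar is gripped at column 255 (width 0.18 × 85 ≈ 15 mm), with the pointer on rib 1. Now clockwise to the stop, with a small overtravel and a 1 mm recentring shift.

apply_moves(
  moves=[
    [[0,-0.1,0,0,0,0.07,255],[0,-0.1,0,0,0,0.14,255],[0,-0.1,0,0,0,0.21,255],[0,-0.1,0,0,0,0.28,255],[0,-0.1,0,0,0,0.35,255],[0,-0.1,0,0,0,0.4,255],[0,-0.1,0,0,0,0.44,255],[0,-0.1,0,0,0,0.44,255]],
  ],
)

```text
time: 5.2
position: [517.6, -170.8, 223.7]
tool_rot: [179.9, 0.1, 127.9]
contact_force: [1.2, -1.9, 4.9]
gripper_width: 0.177
finger_force: 60.3
```

Run:
```python
from h import *
s=arm.read_state();print(s['position'],s['tool_rot'],s['contact_force'],s['ft_torque'],s['q'],s['gripper_width'])
cv2.imwrite("pics/w3.png",optics.grab_frame("wrist")[:,:,::-1])
```

```text
[ 517.60813988 -170.75327703  223.71688785] [1.79947543e+02 8.90123298e-02 1.27923602e+02] [ 1.18782658 -1.92309398  4.91004784] [-0.16500908 -0.35200732  0.63875329] [-1.82548346e+01  3.32288078e+00 -5.44890090e-01  8.60290818e+01
 -5.96477162e-03  3.38215175e+01] 0.17728588848428184
```

View pics/w3.png

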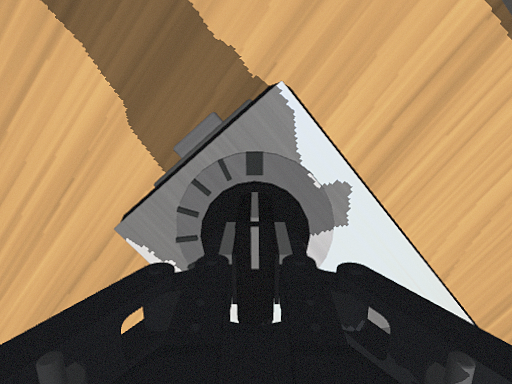

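The pointer line (column 254) now sits on the broad stop block at (254,163), and the wrist torque is 0.64 N·m, so the dial is at the stop. Turning back 72°.

apply_moves(
  moves=[
    [[0,0,0,0,0,0,255],[0,0,0,0,0,-0.1,255],[0,0,0,0,0,-0.2,255],[0,0,0,0,0,-0.3,255],[0,0,0,0,0,-0.4,255],[0,0,0,0,0,-0.5,255],[0,0,0,0,0,-0.6,255],[0,0,0,0,0,-0.7,255]],
  ],
)

```text
time: 6.25
position: [516.7, -171.9, 223.6]
tool_rot: [-179.8, 0.0, 168.1]
contact_force: [-5.1, -8.8, 7.0]
gripper_width: 0.178
finger_force: 60.5
```

apply_moves(
  moves=[
    [[0,0,0,0,0,-0.1,255],[0,0,0,0,0,-0.2,255],[0,0,0,0,0,-0.3,255],[0,0,0,0,0,-0.4,255],[0,0,0,0,0,-0.5,255],[0,0,0,0,0,-0.57,255],[0,0,0,0,0,-0.57,255],[0,0,0,0,0,-0.57,255]],
  ],
)

```text
time: 7.25
position: [516.7, -173.1, 223.6]
tool_rot: [-179.7, -0.1, -159.5]
contact_force: [-5.1, -16.2, 5.8]
gripper_width: 0.182
finger_force: 60.5
```

Run:
```python
from h import *
s=arm.read_state();print(s['position'],s['tool_rot'],s['contact_force'],s['ft_torque'],s['gripper_width'])
cv2.imwrite("pics/w4.png",optics.grab_frame("wrist")[:,:,::-1])
```

```text
[ 516.7157275  -173.09093898  223.62935704] [-1.79685601e+02 -1.48292003e-01 -1.59472062e+02] [ -5.07691546 -16.20846337   5.80592042] [-3.17441574  0.94282524 -0.03905566] 0.18200751943770432
```

View pics/w4.png

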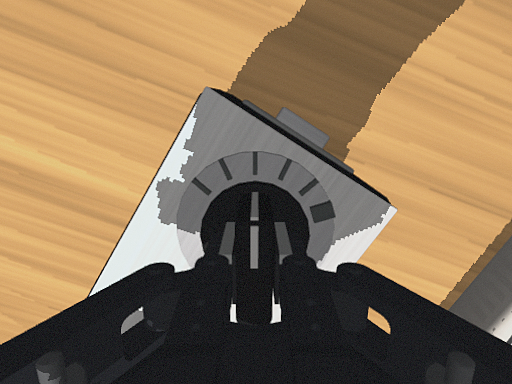

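The pointer is on the third thin rib at (255,162) after the block at (322,212), and the torque is about 0. Recentre, release and rise.

apply_moves(
  moves=[
    [[0,-0.15,0,0,0,0,255],[0,-0.15,0,0,0,0,255],[0,-0.15,0,0,0,0,200],[0,-0.15,0,0,0,0,150],[0,-0.15,0,0,0,0,80],[0,-0.15,0,0,0,0,40],[0,-0.15,0,0,0,0,40],[0,-0.15,0,0,0,0,40]],
  ],
)

```text
time: 8.3
position: [517.8, -171.9, 222.9]
tool_rot: [180.0, 0.0, -159.4]
contact_force: [0.7, -0.0, 0.9]
gripper_width: 0.843
finger_force: 0.0
```

apply_moves(
  moves=[
    [[0,-0.15,-1,0,0,0,40],[0,0,-3,0,0,0,40],[0,0,-5,0,0,0,40],[0,0,-7,0,0,0,40],[0,0,-8.5,0,0,0,40],[0,0,-9,0,0,0,40],[0,0,-9,0,0,0,40],[0,0,-9,0,0,0,40]],
  ],
)

```text
time: 9.3
position: [517.6, -171.9, 312.1]
tool_rot: [180.0, -0.0, -159.4]
contact_force: [0.4, -0.3, -0.5]
gripper_width: 0.846
finger_force: 0.0
```

Run:
```python
from h import *
s=arm.read_state();print(s['time'],s['position'],s['contact_force'],s['gripper_width'])
cv2.imwrite("pics/w5.png",optics.grab_frame("wrist")[:,:,::-1])
```

```text
9.3 [ 517.63177211 -171.92429478  312.11611681] [ 0.39020804 -0.32169437 -0.53180921] 0.8461938481991846
```

View pics/w5.png

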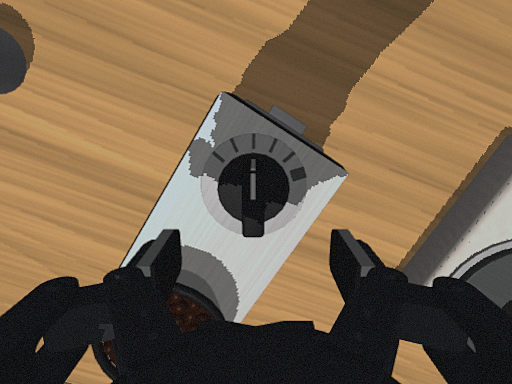

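The released dial's pointer at (253,165) sits on the third rib at (253,142), counted from the block at (298,173). The gripper is clear and touches nothing.

```bash
python3 -c "
from station import arm
print(arm.job_done())"
```

```text
the job is handed in; nothing more can be done
None
```

I turned the grind dial clockwise to its stop, then back to the third click and let go; the hotplate dial was never touched, and the job is handed in at about 9 s (no verdict was returned).

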